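# Hold the battery quarantine box open by its lever

## Task

I have a swollen battery to throw away: push the bolt on the front of the grey steel battery box fully back with a fingertip, then press the rubber pad of its red side lever all the way down so that the heavy lid comes up, and finish like that, still pressing the lever down to hold the lid open for me. Lift the lid by the lever alone, never with the fingers or arm on the lid, and leave the other things on the bench where they are.

Things in the scene. Friction and masses are not known exactly. Their poses are not given: they have to be found in the camera images.
- firebox: Grey steel quarantine box for spent lithium cells, fixed to the bench: 200 mm deep (its x), 260 mm wide (its y), 134 mm tall with the lid shut. Origin on the bench top under its centre; its x axis points from its front to its hinge at the back, its y axis points to its left side, where the lever is, z up. The front (bolt side, -x) faces roughly towards the robot; it stands turned by up to 0.18 rad.
- bolt_slide (a joint): Travel in m of the barrel bolt that locks the lid: 0 fully shot (0 to 6 mm at the start), 0.040 fully drawn back against its stop. It slides along the box's -y and stays where it is left by friction (about 2 N). Its rod leaves the lid's staple after about 30 mm; until then the lid cannot rise.
- bolt_knob (a point): Centre of the bolt's black ball knob, 18 mm in diameter, on a stem in front of the box's front face: 47 mm out from that face and 107 mm above the bench, at the box's x = -0.147 and, with the bolt shot, y = -0.025. Nothing stands within 25 mm of the ball on either side of it along y; a steel staple on the lid stands out 17 mm from the front face, its middle 45 mm to the +y side of the shot knob.
- lever: Red flat steel lever, 6 mm thick, along the box's left side, on a pivot. The long arm points forwards (box -x) and slopes 17 degrees up when at rest; it ends in a black rubber pad 64 mm long (along the arm) and 50 mm wide. The short arm points backwards and carries a roller under a lug of the lid. Origin at the pivot axis, which is along the box's y at box x = -0.0285, y = 0.165, 140 mm above the bench. Its axes equal the box's axes at rest.
- lever_pad (a point): Middle of the top face of the lever's rubber pad: 204 mm in front of the pivot and 84 mm above it at rest (224 mm above the bench). It moves on an arc about the pivot: 213 mm in front and 59 mm below the pivot when fully down (81 mm above the bench). Below it is free space to the bench.
- lever_turn (a joint): Angle of the lever in rad: 0 at rest, 0.66 fully down against its stop. The lid's weight brings the lever back up when it is let go. Pressing the pad takes about 8 to 16 N at the start of the stroke and 3 to 6 N near its end.
- lid: Heavy grey double-skin steel lid (about 2 kg), 210 x 268 mm, hinged along the back edge of the box; falls shut by itself. Origin in the middle of its front edge, 128 mm above the bench when shut, 212 mm in front of the hinge axis; it rises as the lid opens. The lid tilts up from level (shut) to 0.79 rad with the lever fully down, nearly in step with the lever.
- solder_reel: Bystander near the box, stays where it is: upright solder reel, blue flanges 62 mm across, 60 mm tall. Origin at the middle of its underside.
- swollen_cell: Bystander near the box, stays where it is: swollen silver pouch cell waiting to be thrown away, 86 x 56 x 13 mm, lying flat. Origin at the middle of its underside.
- screw_dish: Bystander near the box, stays where it is: round green dish of small screws, 92 mm across, 18 mm tall. Origin at the middle of its underside.
- multimeter: Bystander near the box, stays where it is: dark grey hand multimeter lying on its back, 165 x 78 x 36 mm. Origin at the middle of its underside.
- side_cutters: Bystander near the box, stays where it is: small side cutters with teal handles lying flat, about 125 x 50 x 14 mm. Origin at the middle of its underside.
- screwdriver: Bystander near the box, stays where it is: screwdriver with orange handle lying flat, 195 mm long, 22 mm thick. Origin at the middle of its underside.
- flux_bottle: Bystander near the box, stays where it is: amber bottle with white cap, 44 mm across, 85 mm tall, upright. Origin at the middle of its underside.

How it is judged:
On the way, in this order (a step that is already met when the one before it is completed fails the run):
1. the bolt is drawn fully back (34 mm or more) while the lid is still shut (value of joint bolt_slide above 0.034 m and angle between lid's own z axis and vertical below 0.06 rad), for 0.2 s.
2. the lever, pressed by the fingers, has raised the lid to 0.62 rad or more (angle between lid's own z axis and vertical above 0.62 rad and contact force between the fingers and lever above 1.5 N), for 0.2 s.
At the end, for the whole second after the job is handed in: The bolt is drawn back at least 34 of its 40 mm, the lever is down at least 0.54 of its 0.66 rad and pressed by the fingers with more than 1.5 N, and the lid stands still, open at least 0.62 rad (0.79 rad is full) (all of step 2 and value of joint bolt_slide above 0.034 m and value of joint lever_turn above 0.54 rad and angular speed of lid below 0.1 rad/s); the arm keeps its last pose, push and grip.
It fails at once if the fingers or the arm touch the lid (more than 2 N) (contact force between any of the fingers, the arm and lid above 2 N).
It fails at once if a bystander is moved or lifted by more than 20 mm (distance of any of solder_reel, swollen_cell, screw_dish, multimeter, side_cutters, screwdriver, flux_bottle from where it was at the start of the episode above 0.02 m).
It also fails if it takes over 45 s, if anything falls off the work surface, if the arm or the gripper's body presses on something with over 40 N, if the wrist force passes 120 N, or if a joint passes its speed limit or range.

## Robot

A 7-joint arm with a two-finger parallel gripper is mounted at the origin on the work surface. World frame = base frame: x ahead of the robot, y to its left, z up, the work surface at z = 0. Lengths are in m, angles in rad, forces in N, time in s.
With the tool pointing down it reaches from about 0.35 to 0.775 m from the base axis. Payload 3.1 kg.
Tool frame: the origin (TCP) lies between the finger pads; the fingertips stand 8 mm ahead of it and the grasp point (between the pads) lies 11 mm behind it; z points along the fingers, y is the direction in which the jaws open and shut (so a half turn about z gives the same grasp; the last joint's range is limited). The gripper opens to 85 mm and grips with 20 to 120 N. Pads are 22 mm wide; open, the fingers measure 114 mm over their backs; the gripper's body (76 mm by 85 mm) begins 54 mm behind the grasp point. The pads swing forward as they close: fully open they stand 13 mm farther back than shut.
Start: joints at [-1.259, 0.311, 0.014, 1.512, -0.004, 1.319, -0.027], TCP at [0.191, 0.516, 0.239] pointing down, gripper open.
Joint ranges: [-2.7, 2.7], [-0.3, 1.91], [-1.27, 1.3], [0.12, 2.57], [-1.44, 4.58], [0.2, 2.03], [-3.05, 3.05]. Speed limits (rad/s): [2.79, 2.79, 3.14, 3.14, 3.14, 3.14, 3.14].

## Interface

Orientations are given as a 3x3 rotation matrix whose columns are the frame's x, y, z axes.
In Python, from plant import robot, imaging gives the robot as it stands.
- The arm moves only by the tool send_rows, never from a script. Its argument "rows" is a list of rows, each a list of 3 entries, a list of its own where there are three numbers: the finger opening in m, from 0 to 0.0854, then the shift along the world's x, y, z in m, then the turn about the world's z in rad. In form: [[jaw, [tx, ty, tz], yaw], ...]. A call has 1 to 8 rows; each row is the pose to reach, as a shift and turn from the pose measured when the call began; what a row does not reach only later rows make up. A row lasts 1/12 s, in which the tool goes at most 41.7 mm and 7.16 degrees, less where a joint would pass 70% of its speed; a pose out of reach is approached as far as the arm can. A call with a gripper value outside its range is refused whole. The fingers move at their own pace and stop on an object; "force" is the grip in N (left out, the last holds). Time passes only in rows, so rows that repeat a pose let the fingers close. It gives the time, the measured TCP pose, the force and the opening at its end, in the units of the state.
- robot.read_state(): the state, without advancing time (a new reading comes with each control period).
- imaging.get_image(name): name is "side" or "top" or "wrist"; returns a dict with "color" (480x640x3 uint8, blue, green, red), "fx", "fy", "cx", "cy" (pixels), "k1" (the pictures are not rectified: a ray, as slopes to the right and down, at radius r is drawn at 1 + k1 r^2 times it, then the intrinsics apply), "rvec" (rotation vector, rad) and "tvec" (3), from world to camera coordinates, as OpenCV has them; the wrist camera has in their place "T_tool_cam" (4x4, takes a point from camera to tool coordinates, whose origin is the TCP and whose axes are the flange's). Camera axes: x right, y down, z forward; pixel columns grow to the right and rows downward; lengths in m; the calibration is good to about 2 mm. A picture is of the moment at which its call begins: read the wrist's pose just before it. There is no depth.
- robot.sign_off(): hands the job in, once; it reports no verdict.
The state is a dict: "time_s": time; "qpos": joint angles; "joint_velocities": joint speeds; "tau": joint torques, N m; "ee_pos": TCP position; "tcp_rot": TCP orientation; "contact_force": force on the tool from outside, world axes, zero at the start; "ft_torque": the same for the moment, N m; "finger_gap": finger opening in m.
Only numpy, scipy, OpenCV 4.12 (cv2) and the standard library are available. Lean on these libraries where they do the work, as an engineer would, in place of code of your own. Each camera call takes 0.05 s, during which the arm holds its last target.

## Working session

There is one attempt and no reset: what is moved stays moved. The work goes in short steps, Python scripts to look and compute and a tool call to move; the robot and the scene stay as the last step left them, time stands still between calls to the robot, and variables do not carry over. Pictures are saved under pics/ and viewed, and the job is handed in when it is done.

Besides the shell and the picture viewer there is one more tool, called after "Request:" as name(argument=value, ...) on one line, values as JSON. send_rows: Moves the arm, as the interface text tells. Its arguments: {"type":"object","properties":{"rows":{"type":"array","items":{"type":"array"}},"force":{"type":"number"}},"required":["rows"]}

```bash
ls; mkdir -p pics; python3 - <<'E'
from plant import robot, imaging
import cv2
s=robot.read_state()
for k in s: print(k,s[k])
for n in ["side","top","wrist"]:
    d=imaging.get_image(n); cv2.imwrite(f"pics/a_{n}.png",d["color"])
    print(n,{k:v for k,v in d.items() if k!="color"})
E
```

```text
pics
time_s 0.0
qpos [-1.2587439   0.31172222  0.01399896  1.51306878 -0.0043932   1.31914044
 -0.02720679]
joint_velocities [-1.69217576e-04  2.37120597e-04 -1.25480084e-03  5.54508026e-04
 -3.29504993e-04  1.19676360e-05  1.59517222e-04]
tau [ 3.48939557e-04 -3.79911375e+01  1.45895658e-01 -2.30593121e+01
  1.20857763e-02  1.36820407e-02 -3.55588361e-05]
ee_pos [0.19028384 0.5152939  0.23821819]
tcp_rot [[-9.38101958e-01  3.46358520e-01 -7.01257640e-04]
 [ 3.46359214e-01  9.38099387e-01 -2.19903845e-03]
 [-1.03806341e-04 -2.30580932e-03 -9.99997336e-01]]
contact_force [ 0.18614091 -0.04604292 -1.15116577]
ft_torque [ 0.02945877 -0.006105    0.03431576]
finger_gap 0.08532073340657577
side {'fx': 462.5835711628681, 'fy': 462.5835711628681, 'cx': 323.1489316323923, 'cy': 230.6804853827243, 'k1': -0.0023520984598578458, 'rvec': array([ 2.3855698 , -0.15429548,  0.08519117]), 'tvec': array([-0.6251211 ,  0.16617048,  1.05418829])}
top {'fx': 605.498266124632, 'fy': 605.498266124632, 'cx': 324.54985518169525, 'cy': 238.35020183926872, 'k1': -0.06705239418926365, 'rvec': array([ 2.15976452, -2.13638416,  0.12514331]), 'tvec': array([-0.00790396,  0.62558956,  1.44771092])}
wrist {'fx': 388.9266507295484, 'fy': 388.9266507295484, 'cx': 321.64750411614483, 'cy': 233.56269976217845, 'k1': -1.2275440880940176e-05, 'T_tool_cam': array([[ 8.47300413e-04, -9.64491987e-01, -2.64110753e-01,
         6.68077462e-02],
       [ 9.99999460e-01,  6.58346782e-04,  8.03942126e-04,
        -1.31340439e-04],
       [-6.01519274e-04, -2.64111291e-01,  9.64492024e-01,
        -1.34510270e-01],
       [ 0.00000000e+00,  0.00000000e+00,  0.00000000e+00,
         1.00000000e+00]])}
```

View pics/a_side.png

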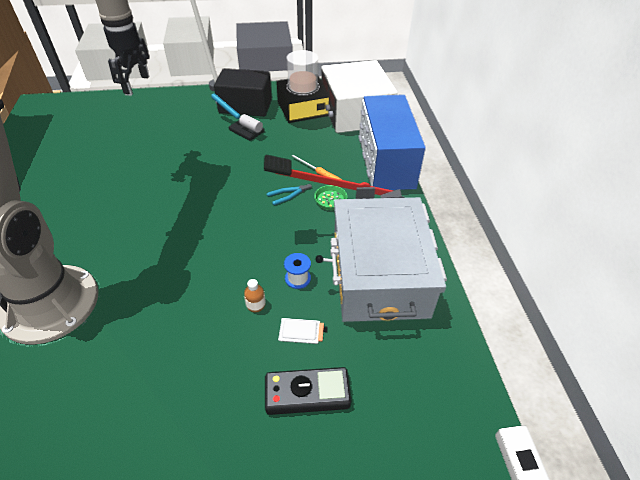

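View pics/a_top.png

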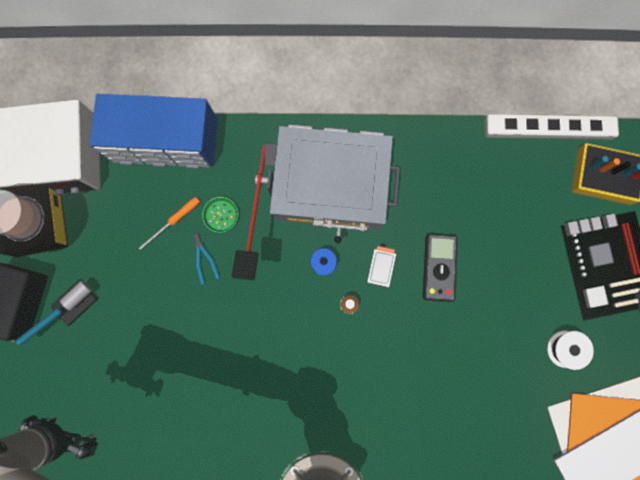

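View pics/a_wrist.png

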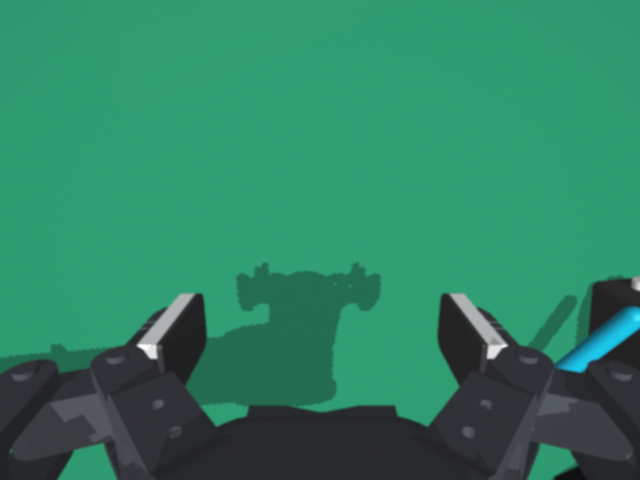

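```bash
python3 - <<'E'
import cv2
a=cv2.imread("pics/a_top.png")[110:320,220:420]; cv2.imwrite("pics/b_top.png",cv2.resize(a,None,fx=3.8,fy=2.8*3.8/3.8,interpolation=cv2.INTER_CUBIC))
a=cv2.imread("pics/a_top.png")[120:320,220:420]; cv2.imwrite("pics/b_top.png",cv2.resize(a,None,fx=3,fy=3,interpolation=cv2.INTER_CUBIC))
a=cv2.imread("pics/a_side.png")[140:340,240:460]; cv2.imwrite("pics/b_side.png",cv2.resize(a,None,fx=3,fy=3,interpolation=cv2.INTER_CUBIC))
E
```

```text
(no output)
```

View pics/b_top.png

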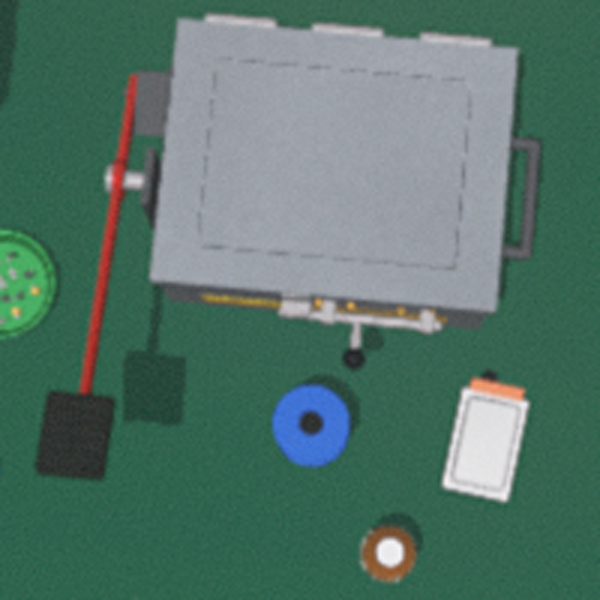

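View pics/b_side.png

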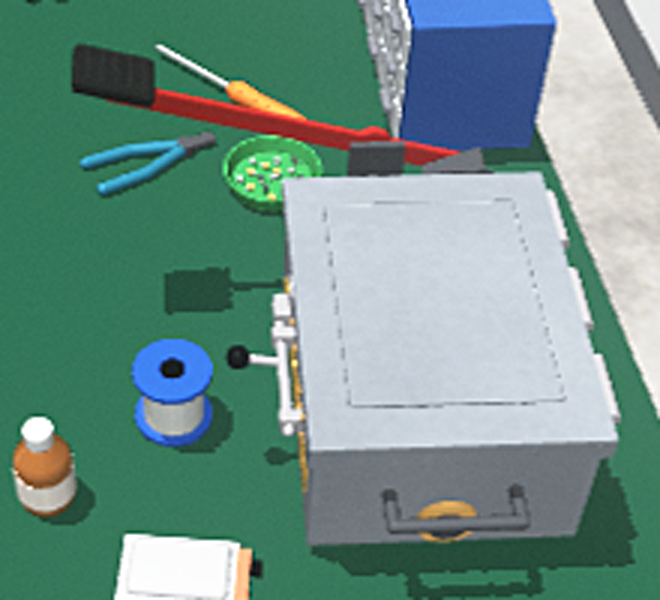

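```bash
cat > h.py <<'E'
import numpy as np, cv2
from scipy.optimize import least_squares
CAM={"side":dict(f=462.5835711628681,cx=323.1489316323923,cy=230.6804853827243,k1=-0.0023520984598578458,rvec=np.array([2.3855698,-0.15429548,0.08519117]),tvec=np.array([-0.6251211,0.16617048,1.05418829])),
"top":dict(f=605.498266124632,cx=324.54985518169525,cy=238.35020183926872,k1=-0.06705239418926365,rvec=np.array([2.15976452,-2.13638416,0.12514331]),tvec=np.array([-0.00790396,0.62558956,1.44771092]))}
def proj(c,P):
    c=CAM[c];K=np.array([[c['f'],0,c['cx']],[0,c['f'],c['cy']],[0,0,1.]])
    return cv2.projectPoints(np.atleast_2d(np.array(P,float)),c['rvec'],c['tvec'],K,np.array([c['k1'],0,0,0.]))[0][:,0]
def onplane(c,uv,z):
    return least_squares(lambda p:(proj(c,[p[0],p[1],z])[0]-uv),[0.5,0.]).x
E
python3 - <<'E'
from h import *
T=lambda p:np.array(p)/3+[220,120]
S=lambda p:np.array(p)/3+[240,140]
def pts(q):
    x,y,w,b,xl=q
    B=np.array([[xl,.134,.134],[xl,-.134,.134],[xl+.21,.134,.134],[xl+.21,-.134,.134],[-.147,-.025-b,.107],[-.0285-.204,.165,.224]])
    R=np.array([[np.cos(w),-np.sin(w),0],[np.sin(w),np.cos(w),0],[0,0,1]])
    return B@R.T+[x,y,0]
ot=np.array([T(p) for p in [(151,281),(497,310),(178,18),(518,48),(353,358),(76,435)]])
os_=np.array([S(p) for p in [(285,180),(308,450),(545,172),(615,440),(237,357),(113,75)]])
f=lambda q:np.r_[(proj("top",pts(q))-ot).ravel(),(proj("side",pts(q))-os_).ravel()]
r=least_squares(f,[.6,0,0,0,-.105],loss='soft_l1');print(r.x.round(4));print(f(r.x).reshape(-1,2).round(1));P=pts(r.x);print(P.round(4))
for n,p,z in [("reel",(311,424),.06),("flux",(390,552),.085),("cellc",(485,443),.013)]: print(n,onplane("top",T(p),z))
for n,p in [("dish",(219,214))]: print(n,onplane("top",p,.018))
x,y,w=r.x[:3]
R=np.array([[np.cos(w),-np.sin(w)],[np.sin(w),np.cos(w)]])
print("pad down",R@[-.0285-.213,.165]+[x,y],"axes",R)
E
```

```text
[ 0.763  -0.0173 -0.0803  0.0019 -0.103 ]
[[-0.2 -0.5]
 [-0.2  0.1]
 [ 0.1  0.1]
 [-0.3 -0.2]
 [-0.2  0.3]
 [-0.  -1. ]
 [-1.4 -0.2]
 [ 0.4  1.1]
 [-1.7  0.3]
 [ 1.1  0.8]
 [-0.5  0.3]
 [-0.  -1.8]]
[[ 0.6711  0.1245  0.134 ]
 [ 0.6496 -0.1426  0.134 ]
 [ 0.8804  0.1077  0.134 ]
 [ 0.8589 -0.1595  0.134 ]
 [ 0.6143 -0.0324  0.107 ]
 [ 0.5445  0.1658  0.224 ]]
reel [5.67139943e-01 1.08282958e-04]
flux [ 0.46476845 -0.06339628]
cellc [ 0.55713814 -0.14362702]
dish [0.6877861 0.2659316]
pad down [0.53554443 0.16654101] axes [[ 0.9967771   0.08022105]
 [-0.08022105  0.9967771 ]]
```

Request:
send_rows(rows=[[0,[0.03,-0.03,0.03],0.07],[0,[0.06,-0.06,0.06],0.14],[0,[0.085,-0.09,0.062],0.2],[0,[0.11,-0.12,0.062],0.27],[0,[0.135,-0.15,0.062],0.27],[0,[0.16,-0.18,0.062],0.27],[0,[0.185,-0.21,0.062],0.27],[0,[0.2,-0.23,0.062],0.27]], force=40)

```text
time_s: 0.82
ee_pos: [0.393, 0.2812, 0.3004]
tcp_rot: [[-0.996, 0.088, 0.001], [0.088, 0.996, -0.003], [-0.002, -0.003, -1.0]]
contact_force: [0.3, -0.5, 1.1]
finger_gap: -0.0002
```

Request:
send_rows(rows=[[0,[0.025,-0.032,0],0],[0,[0.05,-0.063,0],0],[0,[0.075,-0.095,0],0],[0,[0.1,-0.126,0],0],[0,[0.125,-0.158,0],0],[0,[0.15,-0.19,0],0],[0,[0.175,-0.22,0],0],[0,[0.2,-0.25,0],0]])

```text
time_s: 1.48
ee_pos: [0.5936, 0.0296, 0.3001]
tcp_rot: [[-0.996, 0.088, 0.001], [0.088, 0.996, -0.003], [-0.001, -0.003, -1.0]]
contact_force: [1.6, 0.7, 0.6]
finger_gap: 0.0002
```

Request:
send_rows(rows=[[0,[0.02,-0.025,-0.02],0],[0,[0.02,-0.027,-0.055],0],[0,[0.02,-0.027,-0.09],0],[0,[0.02,-0.027,-0.12],0],[0,[0.02,-0.027,-0.12],0]])

```text
time_s: 1.9
ee_pos: [0.6082, 0.0029, 0.1721]
tcp_rot: [[-0.996, 0.089, -0.015], [0.089, 0.996, -0.003], [0.015, -0.005, -1.0]]
contact_force: [-1.3, 0.5, -2.2]
finger_gap: 0.0001
```

```bash
python3 - <<'E'
from plant import robot, imaging
import cv2
s=robot.read_state()
print(s["ee_pos"],s["tcp_rot"],s["time_s"],s["contact_force"],s["qpos"])
for n in ["side","wrist"]:
    d=imaging.get_image(n); cv2.imwrite(f"pics/c_{n}.png",d["color"])
a=cv2.imread("pics/c_side.png")[100:300,220:420]; cv2.imwrite("pics/c_sidez.png",cv2.resize(a,None,fx=3,fy=3,interpolation=cv2.INTER_CUBIC))
E
```

```text
[0.60820114 0.00286872 0.1721145 ] [[-0.99590942  0.08903314 -0.01541215]
 [ 0.08909631  0.996017   -0.00346068]
 [ 0.01504265 -0.00481968 -0.99987524]] 1.9 [-1.32155612  0.51718187 -2.23067054] [-0.29294874  0.4992801   0.38701175  1.441545   -0.1869035   1.25309266
  1.59404608]
```

View pics/c_sidez.png

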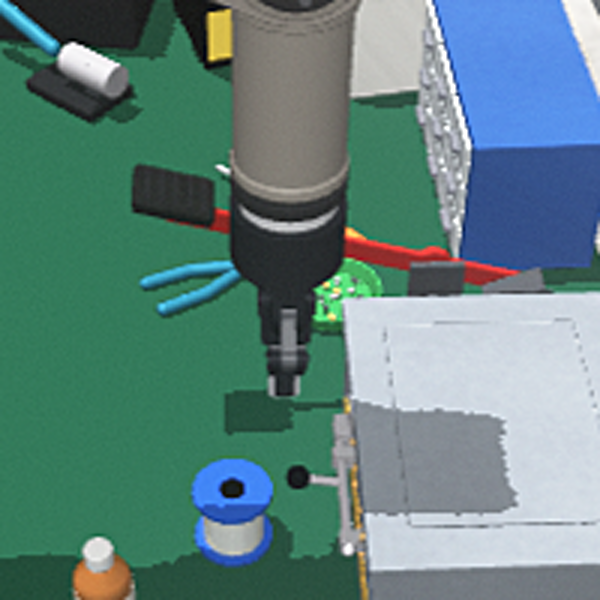

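View pics/c_wrist.png

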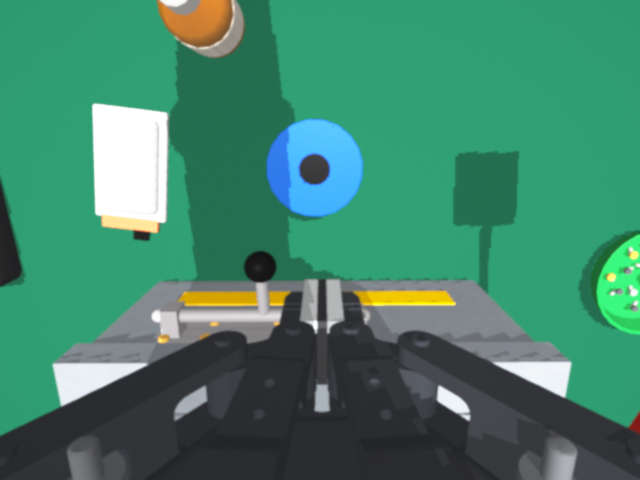

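```bash
python3 - <<'E'
from plant import robot
import numpy as np
from h import onplane
s=robot.read_state(); p=np.array(s["ee_pos"]);R=np.array(s["tcp_rot"])
print(s["time_s"],p,s["joint_velocities"].round(3) )
T=np.array([[ 8.47300413e-04, -9.64491987e-01, -2.64110753e-01,6.68077462e-02],[ 9.99999460e-01,  6.58346782e-04,  8.03942126e-04,-1.31340439e-04],[-6.01519274e-04, -2.64111291e-01,  9.64492024e-01,-1.34510270e-01],[0,0,0,1]])
def ray(u,v,z):
    d=R@T[:3,:3]@[(u-321.65)/388.93,(v-233.56)/388.93,1]; o=p+R@T[:3,3]
    return o+d*(z-o[2])/d[2]
print("knob",ray(260,266,.107),"reel",ray(314.5,168,.06))
E
```

```text
2.0 [0.6129119  0.00281183 0.17936349] [-0.002 -0.043  0.014 -0.076  0.002 -0.003 -0.   ]
knob [ 0.61854321 -0.03283768  0.107     ] reel [0.57116227 0.00147054 0.06      ]
```

Request:
send_rows(rows=[[0,[0,0,-0.03],0],[0,[0,0,-0.055],0],[0,[0,0,-0.075],0],[0,[0,0,-0.075],0],[0,[0,0,-0.075],0]])

```text
time_s: 2.42
ee_pos: [0.6141, 0.0031, 0.1062]
tcp_rot: [[-0.996, 0.087, 0.0], [0.087, 0.996, -0.003], [-0.0, -0.003, -1.0]]
contact_force: [0.1, 0.1, -0.2]
finger_gap: 0.0
```

```bash
python3 - <<'E'
from plant import robot, imaging
import cv2
s=robot.read_state()
print(s["ee_pos"],s["time_s"],s["contact_force"])
d=imaging.get_image("side"); cv2.imwrite(f"pics/d_side.png",d["color"])
a=d["color"][140:300,270:430]; cv2.imwrite("pics/d_sidez.png",cv2.resize(a,None,fx=3.6,fy=3.6,interpolation=cv2.INTER_CUBIC))
E
```

```text
[0.61408004 0.00308109 0.10622912] 2.4167 [ 0.07829257  0.14126687 -0.18304817]
```

View pics/d_sidez.png

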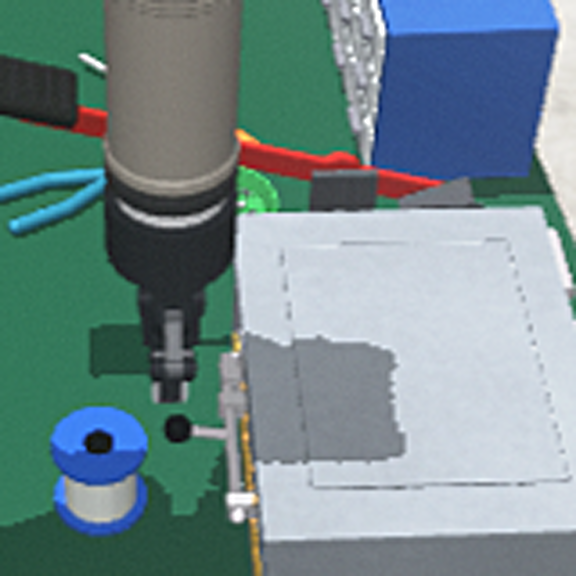

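Request:
send_rows(rows=[[0,[-0.001,-0.007,-0.001],0],[0,[-0.001,-0.014,-0.001],0],[0,[-0.002,-0.021,-0.001],0],[0,[-0.002,-0.028,-0.001],0],[0,[-0.003,-0.035,-0.001],0],[0,[-0.003,-0.042,-0.001],0],[0,[-0.003,-0.042,-0.001],0]])

```text
time_s: 3.05
ee_pos: [0.6121, -0.042, 0.1069]
tcp_rot: [[-0.996, 0.091, 0.004], [0.091, 0.996, -0.005], [-0.004, -0.005, -1.0]]
contact_force: [0.0, 0.3, 2.8]
finger_gap: -0.0004
```

```bash
python3 - <<'E'
from plant import robot, imaging
import cv2
s=robot.read_state()
print(s["ee_pos"],s["time_s"],s["contact_force"])
d=imaging.get_image("side"); cv2.imwrite(f"pics/e_side.png",d["color"])
a=d["color"][140:300,270:430]; cv2.imwrite("pics/e_sidez.png",cv2.resize(a,None,fx=3.6,fy=3.6,interpolation=cv2.INTER_CUBIC))
E
```

```text
[ 0.61211275 -0.04196909  0.10689113] 3.05 [0.04142246 0.34590949 2.77428264]
```

View pics/e_sidez.png

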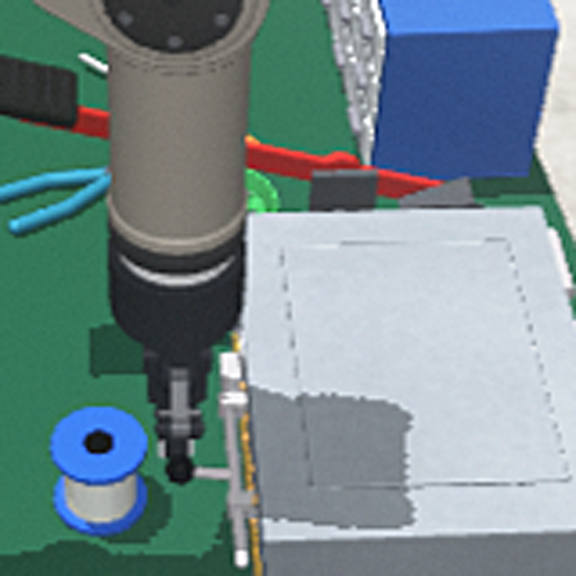

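```bash
python3 - <<'E'
from h import onplane
print(onplane("side",(180/3.6+270,469/3.6+140),.107), onplane("side",(237/3+240,357/3+140),.107))
from plant import robot
s=robot.read_state();print(s["ee_pos"],s["contact_force"])
E
```

```text
[ 0.61363007 -0.06328655] [ 0.61557502 -0.0317636 ]
[ 0.61149707 -0.04131007  0.10621622] [ 0.77304243 -0.14842726 -0.47551561]
```

Request:
send_rows(rows=[[0,[0,-0.003,-0.002],0],[0,[-0.001,-0.006,-0.002],0],[0,[-0.001,-0.009,-0.002],0],[0,[-0.001,-0.009,-0.002],0]])

```text
time_s: 3.43
ee_pos: [0.6101, -0.0464, 0.1031]
tcp_rot: [[-0.996, 0.088, 0.0], [0.088, 0.996, 0.0], [-0.0, 0.0, -1.0]]
contact_force: [0.7, 5.4, 0.8]
finger_gap: -0.0001
```

```bash
python3 - <<'E'
from plant import robot, imaging
import cv2
s=robot.read_state()
print(s["ee_pos"],s["time_s"],s["contact_force"])
d=imaging.get_image("side")
a=d["color"][140:300,270:430]; cv2.imwrite("pics/f_sidez.png",cv2.resize(a,None,fx=3.6,fy=3.6,interpolation=cv2.INTER_CUBIC))
d=imaging.get_image("wrist"); cv2.imwrite("pics/f_wrist.png",d["color"])
E
```

```text
[ 0.61010304 -0.04644482  0.10314888] 3.4333 [0.70849149 5.40214061 0.82679335]
```

View pics/f_sidez.png

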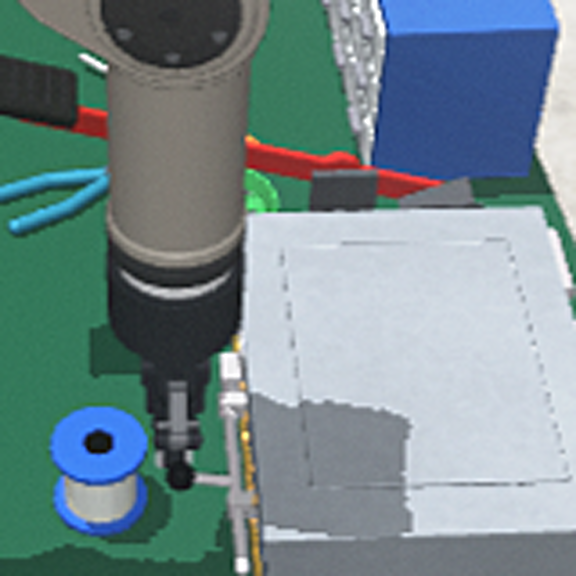

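View pics/f_wrist.png

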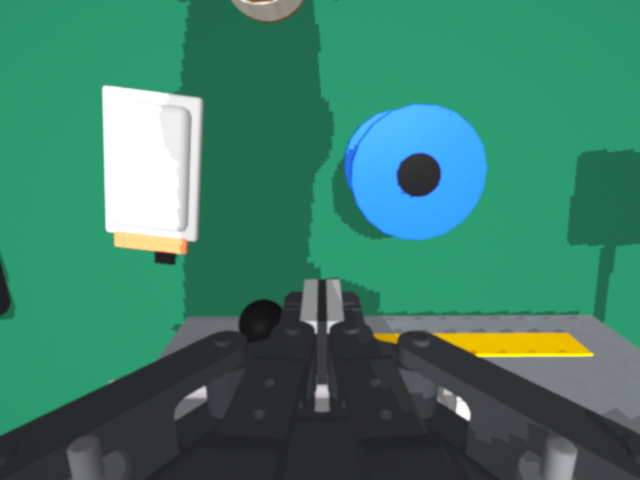

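Request:
send_rows(rows=[[0,[0,-0.006,0],0],[0,[-0.001,-0.012,0],0],[0,[-0.001,-0.012,0],0]])

```text
time_s: 3.78
ee_pos: [0.61, -0.047, 0.1031]
tcp_rot: [[-0.997, 0.08, 0.001], [0.08, 0.997, 0.015], [0.001, 0.015, -1.0]]
contact_force: [0.3, 14.2, 4.1]
finger_gap: 0.0
```

```bash
python3 - <<'E'
from plant import robot, imaging
import cv2
s=robot.read_state()
print(s["ee_pos"],s["time_s"],s["contact_force"])
d=imaging.get_image("side")
a=d["color"][140:300,270:430]; cv2.imwrite("pics/g_sidez.png",cv2.resize(a,None,fx=3.6,fy=3.6,interpolation=cv2.INTER_CUBIC))
s=robot.read_state()
print(s["ee_pos"],s["time_s"],s["contact_force"])
E
```

```text
[ 0.61002323 -0.0469666   0.10313917] 3.7833 [ 0.3157013  14.18901394  4.12763394]
[ 0.61000211 -0.04695789  0.10308833] 3.8333 [ 0.6535701  14.24927623  3.64425039]
```

View pics/g_sidez.png

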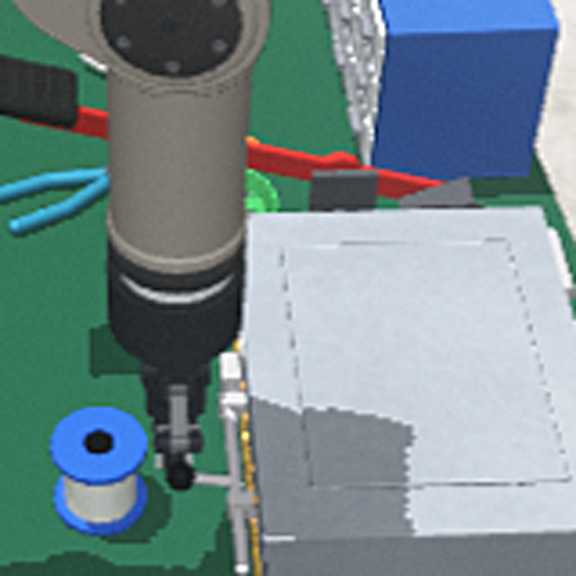

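Request:
send_rows(rows=[[0,[0.001,0.012,0],0],[0,[0.001,0.02,0.005],0],[0,[0.001,0.022,0.04],0],[0,[0.0,0.022,0.08],0],[0,[0.0,0.022,0.12],0],[0,[0,0.025,0.16],0],[0,[-0.01,0.04,0.185],0],[0,[-0.02,0.07,0.187],0]])

```text
time_s: 4.5
ee_pos: [0.5926, 0.0154, 0.2968]
tcp_rot: [[-0.996, 0.091, 0.012], [0.091, 0.996, 0.008], [-0.012, 0.009, -1.0]]
contact_force: [2.1, -0.8, 0.8]
finger_gap: -0.0003
```

```bash
python3 - <<'E'
from plant import robot, imaging
import cv2, numpy as np
s=robot.read_state()
print(s["ee_pos"],s["time_s"],s["contact_force"])
d=imaging.get_image("side")
a=d["color"][140:300,270:430]; cv2.imwrite("pics/h_sidez.png",cv2.resize(a,None,fx=3.6,fy=3.6,interpolation=cv2.INTER_CUBIC))
E
```

```text
[0.59261991 0.01537884 0.29683379] 4.5 [ 2.14692214 -0.76238367  0.82387745]
```

View pics/h_sidez.png

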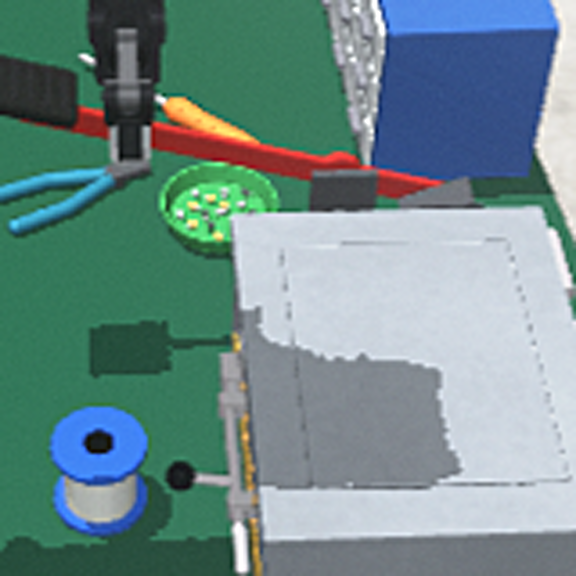

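Request:
send_rows(rows=[[0,[-0.012,0.037,0],0],[0,[-0.024,0.074,0],0],[0,[-0.036,0.11,0],0],[0,[-0.046,0.146,-0.005],0],[0,[-0.046,0.146,-0.02],0],[0,[-0.046,0.146,-0.03],0],[0,[-0.046,0.146,-0.03],0]])

```text
time_s: 5.13
ee_pos: [0.5419, 0.1731, 0.261]
tcp_rot: [[-0.997, 0.076, -0.0], [0.076, 0.997, 0.015], [0.002, 0.014, -1.0]]
contact_force: [-0.9, 0.1, -0.2]
finger_gap: 0.0001
```

```bash
python3 - <<'E'
from plant import robot, imaging
import cv2, numpy as np
s=robot.read_state()
print(s["ee_pos"],s["time_s"],s["contact_force"])
d=imaging.get_image("side")
a=d["color"][80:240,220:380]; cv2.imwrite("pics/i_sidez.png",cv2.resize(a,None,fx=3.6,fy=3.6,interpolation=cv2.INTER_CUBIC))
d=imaging.get_image("wrist"); cv2.imwrite("pics/i_wrist.png",d["color"])
s=robot.read_state();print(s["ee_pos"])
E
```

```text
[0.54193751 0.17314546 0.26100557] 5.1333 [-0.91860475  0.06354382 -0.178765  ]
[0.54389434 0.17219262 0.26369084]
```

View pics/i_sidez.png

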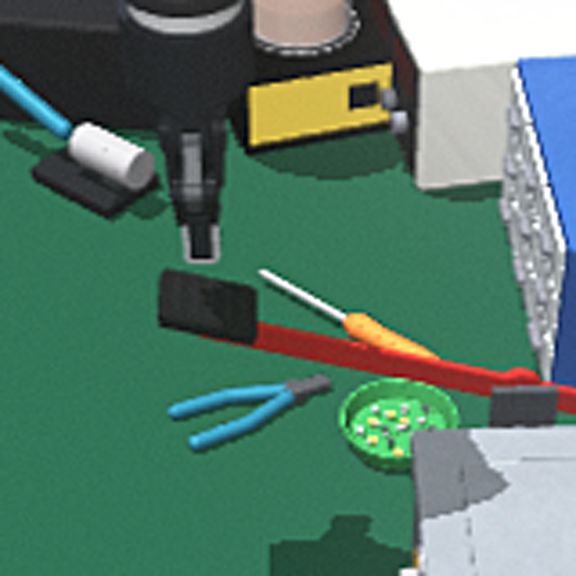

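View pics/i_wrist.png

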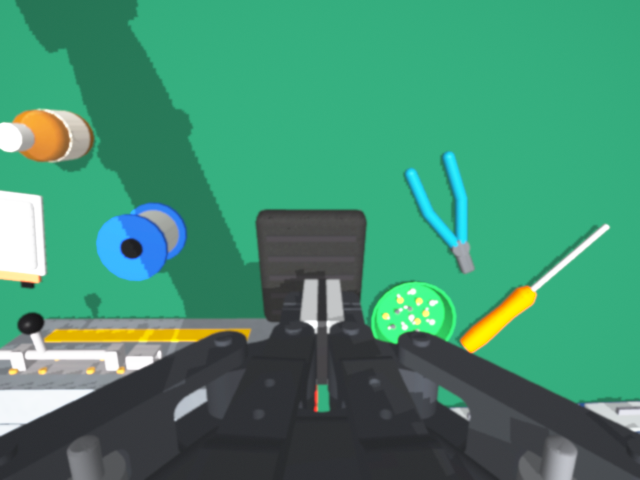

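Request:
send_rows(rows=[[0,[0,-0.005,-0.01],0],[0,[0,-0.005,-0.02],0],[0,[0,-0.005,-0.028],0],[0,[-0.001,-0.005,-0.036],0],[0,[-0.003,-0.005,-0.044],0],[0,[-0.005,-0.005,-0.052],0],[0,[-0.005,-0.005,-0.052],0]])

```text
time_s: 5.82
ee_pos: [0.5376, 0.1659, 0.2117]
tcp_rot: [[-0.997, 0.08, 0.002], [0.08, 0.997, 0.016], [-0.0, 0.016, -1.0]]
contact_force: [-4.4, -1.3, 10.6]
finger_gap: -0.0
```

```bash
python3 - <<'E'
from plant import robot, imaging
import cv2, numpy as np
s=robot.read_state()
print(s["ee_pos"],s["time_s"],s["contact_force"])
d=imaging.get_image("side")
a=d["color"][80:280,220:460]; cv2.imwrite("pics/j_sidez.png",cv2.resize(a,None,fx=3,fy=3,interpolation=cv2.INTER_CUBIC))
s=robot.read_state();print(s["ee_pos"],s["contact_force"])
E
```

```text
[0.53758634 0.16594669 0.21174001] 5.8167 [-4.40588735 -1.34960787 10.63596032]
[0.5378129  0.16592343 0.21244165] [-4.12776405 -2.22272846 11.36538113]
```

View pics/j_sidez.png

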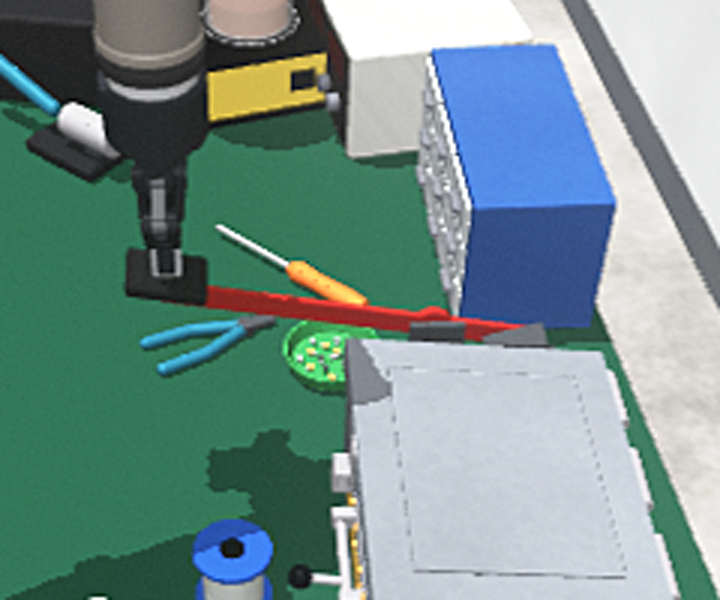

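Request:
send_rows(rows=[[0,[-0.003,0,-0.016],0],[0,[-0.005,0,-0.025],0],[0,[-0.007,0.001,-0.034],0],[0,[-0.008,0.001,-0.043],0],[0,[-0.009,0.001,-0.052],0],[0,[-0.01,0.001,-0.061],0],[0,[-0.01,0.001,-0.07],0],[0,[-0.01,0.001,-0.078],0]])

```text
time_s: 6.53
ee_pos: [0.53, 0.1669, 0.1365]
tcp_rot: [[-0.997, 0.081, 0.008], [0.081, 0.997, 0.017], [-0.006, 0.018, -1.0]]
contact_force: [0.5, -0.9, 8.6]
finger_gap: -0.0002
```

```bash
python3 - <<'E'
from plant import robot, imaging
import cv2, numpy as np
s=robot.read_state()
print(s["ee_pos"],s["time_s"],s["contact_force"])
d=imaging.get_image("side")
a=d["color"][80:280,220:460]; cv2.imwrite("pics/k_sidez.png",cv2.resize(a,None,fx=3,fy=3,interpolation=cv2.INTER_CUBIC))
s=robot.read_state();print(s["ee_pos"],s["contact_force"])
E
```

```text
[0.52996088 0.1668729  0.13646756] 6.5333 [ 0.45885316 -0.91860595  8.61168246]
[0.52949151 0.16680893 0.13465665] [2.05964915 0.09404307 4.25803579]
```

View pics/k_sidez.png

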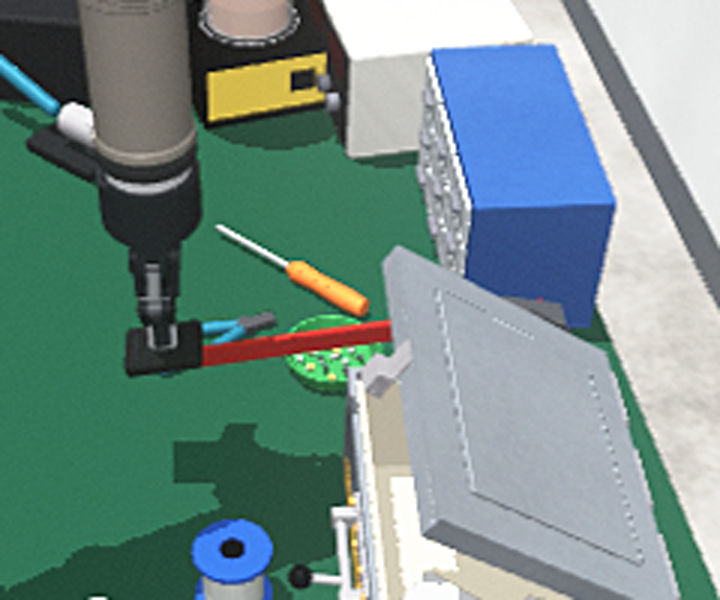

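Request:
send_rows(rows=[[0,[0,0,-0.012],0],[0,[0.001,0,-0.02],0],[0,[0.002,0,-0.028],0],[0,[0.003,0,-0.036],0],[0,[0.005,0,-0.043],0],[0,[0.006,0,-0.049],0],[0,[0.006,0,-0.053],0],[0,[0.006,0,-0.056],0]])

```text
time_s: 7.25
ee_pos: [0.5371, 0.1665, 0.0906]
tcp_rot: [[-0.997, 0.082, 0.009], [0.082, 0.996, 0.021], [-0.008, 0.022, -1.0]]
contact_force: [-28.1, -7.0, 80.4]
finger_gap: 0.0004
```

```bash
python3 - <<'E'
from plant import robot, imaging
import cv2, numpy as np
s=robot.read_state()
print(s["ee_pos"],s["time_s"],s["contact_force"])
d=imaging.get_image("side")
a=d["color"][80:280,220:460]; cv2.imwrite("pics/l_sidez.png",cv2.resize(a,None,fx=3,fy=3,interpolation=cv2.INTER_CUBIC))
s=robot.read_state();print(s["ee_pos"],s["contact_force"])
E
```

```text
[0.53706192 0.16648383 0.09064571] 7.25 [-28.09178055  -7.04012317  80.43227478]
[0.53703637 0.16640538 0.09092467] [-23.55773011  -8.44192812  63.28228744]
```

View pics/l_sidez.png

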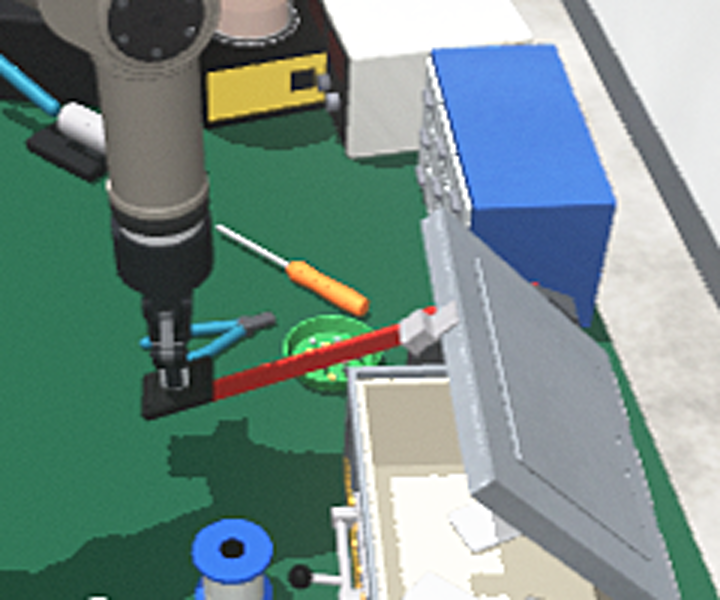

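Request:
send_rows(rows=[[0,[0,0,-0.007],0],[0,[0,0,-0.004],0],[0,[0,0,-0.004],0],[0,[0,0,-0.004],0]])

```text
time_s: 7.63
ee_pos: [0.5368, 0.1663, 0.0918]
tcp_rot: [[-0.997, 0.082, 0.01], [0.082, 0.996, 0.023], [-0.008, 0.024, -1.0]]
contact_force: [-10.0, -3.0, 27.2]
finger_gap: -0.0
```

```bash
python3 - <<'E'
from plant import robot, imaging
import cv2, numpy as np
for i in range(6):
    s=robot.read_state();print(s["ee_pos"],s["time_s"],s["contact_force"])
    d=imaging.get_image("side" if i%2 else "top")
cv2.imwrite("pics/m_side.png",d["color"])
cv2.imwrite("pics/m_top.png",imaging.get_image("top")["color"])
E
```

```text
[0.53681096 0.16630847 0.09175463] 7.6333 [-10.0319584   -3.04382109  27.17524183]
[0.53681764 0.16631703 0.09177351] 7.6833 [-11.25485607  -2.7082641   27.80388447]
[0.53680953 0.16632025 0.09177234] 7.7333 [-11.02138955  -2.17363959  28.96100952]
[0.53677491 0.16631947 0.09173557] 7.7833 [-10.54101102  -2.91649346  27.99586756]
[0.53677938 0.16632962 0.0917536 ] 7.8333 [-10.71945198  -2.94987552  28.04019158]
[0.53679665 0.16633218 0.09176879] 7.8833 [-11.27061625  -3.86877355  27.54839233]
```

View pics/m_side.png

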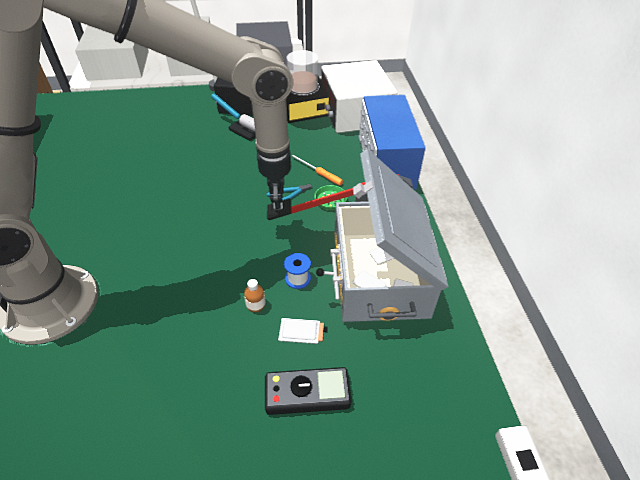

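View pics/m_top.png

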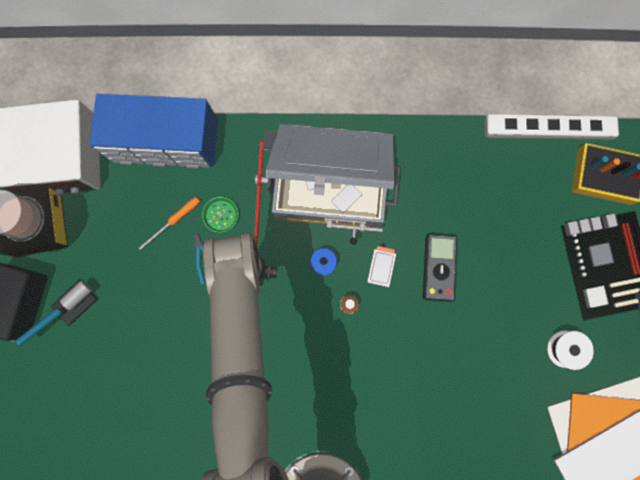

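```bash
python3 - <<'E'
from plant import robot
print(robot.sign_off())
s=robot.read_state();print(s["ee_pos"],s["time_s"],s["contact_force"])
E
```

```text
the job is handed in; nothing more can be done
None
the job is handed in; nothing more can be done
```

The lid is up, and the closed fingertips are still pressing the lever's rubber pad down. I handed the job in like that at about 7.9 s; the hand-in gives no verdict.

- **Bolt:** I pushed the knob back with the closed fingertips until it stopped moving at about 14 N. The tool position there matches the bolt fully drawn at 40 mm. Later pictures show the knob still in that place.
- **Lever and lid:** I pressed the pad down along its arc to the stop, and the lid rose with it. I did not steer the fingers or arm near the lid, and no picture shows them touching it.
- **Force at the stop:** My last stroke overshot, and the wrist reading peaked at about 80 N, under the 120 N limit. I backed off, and over the last 0.25 s it held steady at about 28 N upwards (30 N in all), with the tool position constant to within 0.05 mm.
- **Bystanders:** In the last side and top pictures they are where they were at the start. The fingers and wrist hide part of the side cutters; what shows of them has not moved.

I judged the bolt travel, lever angle and lid angle from pictures and the tool's position, because the robot gives no joint readings for the box.

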